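Set up the vegetable slicer: slinger plate, then slicing disc, down the drive spindle

ROBOT

A 7-joint arm with a two-finger parallel gripper is mounted at the origin on the work surface. World frame = base frame: x ahead of the robot, y to its left, z up, the work surface at z = 0. Lengths are in m, angles in rad, forces in N, time in s.
With the tool pointing down it reaches from about 0.4 to 0.85 m from the base axis. Payload 10.4 kg.
Tool frame: the origin (TCP) lies at the very end of the fingers, on their centre line; the grasp point (between the pads) lies 19 mm behind it (manip.grip_point_offset is the distance from the TCP to the grasp point, in m); z points along the fingers, y is the line along which they close (so a half turn about z gives the same grasp; the last joint's range is limited). The gripper opens to 85 mm and grips with 20 to 120 N. Pads are 22 mm wide; open, the fingers measure 114 mm over their backs; the gripper's body (76 mm by 85 mm) begins 54 mm behind the grasp point. The pads swing forward as they close: fully open they stand 13 mm farther back than shut.
Start: joints at [-1.345, 0.332, -0.065, 1.46, 0.022, 1.35, -0.088], TCP at [0.154, 0.606, 0.231] pointing down, gripper open.
Joint ranges: [-2.6, 2.6], [-0.5, 2.12], [-1.47, 1.34], [0.16, 2.42], [-1.27, 4.41], [0.06, 2.06], [-2.6, 2.6]. Speed limits (rad/s): [2.22, 2.22, 2.79, 2.79, 3.14, 3.14, 3.14].

INTERFACE

Orientations are given as a unit quaternion [x, y, z, w].
In Python, from workcell import manip gives the robot as it stands. The module is installed in compiled form; this text tells all that it offers.
- The arm moves only by the tool step_arm, never from a script. Its argument "moves" is a list of rows, each a list of 7 numbers: the closure, from 0 (fully open) to 1 (shut), then the shift along the world's x, y, z in mm, then the turn, a rotation vector about the world's x, y, z in rad. In form: [[grip, tx, ty, tz, ax, ay, az], ...]. A call has 1 to 10 rows; each row is the pose to reach, as a shift and turn from the pose commanded when the call began; what a row does not reach only later rows make up. A row lasts 1/10 s, in which the tool goes at most 50 mm and 8.59 degrees, less where a joint would pass 70% of its speed; a pose out of reach is approached as far as the arm can. A call with a gripper value outside its range is refused whole. The fingers move at their own pace and stop on an object; "grip_force" is the grip in N (left out, the last holds). Time passes only in rows, so rows that repeat a pose let the fingers close. It gives the time, the measured TCP pose, the force, the opening and the grip force at its end, in the units of the state.
- manip.get_obs(): the state, without advancing time (a new reading comes with each control period).
- manip.camera(name): name is "side" or "top" or "wrist"; returns a dict with "image" (400x640x3 uint8, blue, green, red), "K" (3x3 intrinsics, pixels), "rvec" (rotation vector, rad) and "tvec" (3), from world to camera coordinates, as OpenCV has them; the wrist camera has in their place "mount" (4x4, takes a point from camera to tool coordinates, whose origin is the TCP and whose axes are the flange's). Camera axes: x right, y down, z forward; pixel columns grow to the right and rows downward; lengths in m; the calibration is good to about 2 mm. A picture is of the moment at which its call begins: read the wrist's pose just before it. There is no depth.
- manip.hand_in(): hands the job in; it is judged then, once.
The state is a dict: "clock": time; "joint_pos": joint angles; "joint_velocities": joint speeds; "tau": joint torques, N m; "position": TCP position; "ee_rot": TCP orientation; "ft_force": force on the tool from outside, world axes, zero at the start; "torque": the same for the moment, N m; "grip_width": opening from 0.0 (shut) to 1.0 (fully open); "grasp_force": force on a finger pad.
Only numpy, scipy, OpenCV 4.12 (cv2) and the standard library are available. Lean on these libraries where they do the work, as an engineer would, in place of code of your own. Each camera call takes 0.05 s, during which the arm holds its last target. There are 200 camera calls.

TASK

Set up the vegetable slicer for use: thread the blue slinger plate down the drive spindle first, then unclip the steel slicing disc from its storage clip and thread it down on top of the slinger plate. The spindle is square and has stopped at any angle, so turn each one until it drops and goes fully home, lying flat. Leave the butter dish, ramekins, whisk and spoon pot where they are.

Things in the scene. Friction and masses are not known exactly. Their poses are not given: they have to be found in the camera images.
- slinger: Blue plastic slinger plate, first on the spindle: round plate 150 mm wide, 4 mm thick; square central hub 36 x 36 mm, 24 mm high over all, bored through with a 15.5 mm square hole parallel to the hub's sides. Vanes 16 mm high, 50 to 72 mm from the centre, on the hub's diagonals. 120 g. Lies on the ledge, hub up. Origin: centre of underside; x, y square to the hub's sides, z up.
- slicer: Steel slicing disc, second on the spindle: round plate 150 mm wide, 3 mm thick, two blades raised 2 mm on one diagonal; black square hub 36 x 36 mm, 28 mm high over all, bored through with a 15.5 mm square hole parallel to the hub's sides. 260 g. Starts hub up in the storage clip. Origin: centre of underside; x, y square to the hub's sides, z up.
- machine: Vegetable slicer, fixed, lid off: cream motor base 190 x 210 mm, 105 mm high, under a clear open bowl, inner diameter about 174 mm, rim 160 mm above the ledge; a black latch on each side of the bowl (+y, -y; top 153 mm); discharge chute on its +x side. Origin: centre of its underside, z up.
- seat (a point): Centre of the spindle's round shoulder, 32 mm wide, 121 mm above the ledge: the slinger's underside rests here; the slicing disc's rests on the slinger's hub, 24 mm higher. From here up the spindle is 38 mm of 14 mm square shaft, 12 mm of round pilot 13 mm thick, then a 6 mm cone down to 6 mm. Axes: the machine's; they do not turn with the spindle.
- spindle_tip (a point): Top of the spindle, on its axis, 56 mm above the seat; axes as the seat's. The square shaft's angle differs each time and is not measured: feel or see it. It enters a hole within about 6 degrees either way; if it binds, ease the plate round a little. The spindle turns only stiffly (0.3 N m), so it stays put while a plate is turned on it under a light push of about 5 N.
- caddy: Storage clip of the slicing disc, fixed: grey base 215 x 90 mm (long along x), 10 mm thick, on which the disc lies round a stub 12 mm wide, 12 mm high; at each end an upright, top 31 mm, with an orange sprung roller that catches over the disc's rim. Pulled straight up by its hub, the disc snaps free at about 14 N beside its weight. Origin: centre of underside, z up.
- butter_dish: White ceramic butter dish with a hinged lid, 130 x 190 mm and 80 mm high, loose. Bystander. Origin: centre of its underside.
- ramekin_low: Lower of two stacked straight glass ramekins, 86 mm in diameter and 45 mm high, loose. Bystander. Origin: centre of its underside.
- ramekin_top: Upper glass ramekin, same size, standing on the rim of the lower one, loose. Bystander. Origin: centre of its underside.
- whisk: Steel balloon whisk 270 mm long, 60 mm across, lying on a red silicone mat 100 x 310 mm, loose. Bystander. Origin: at mat level under the joint of handle and wires; x along the whisk, wires to +x.
- spoon_pot: Green enamel pot 112 mm in diameter with upright wooden spoons up to 285 mm high, loose. Bystander. Origin: centre of its underside.
Not all that is in view belongs to the job. Of the things shaped like the slinger, the blue one is meant.

How it is judged:
By the outcome, as a careful person would: the job done as asked, in the order asked, and still so for the second after the job is handed in, with the robot touching nothing.
It also fails if it takes over 69 s, if anything falls off the work surface, if the arm or the gripper's body presses on something with over 40 N, if the wrist force passes 120 N, or if a joint passes its speed limit or range.

## Working session

There is one attempt and no reset: what is moved stays moved. The work goes in short steps, Python scripts to look and compute and a tool call to move; the robot and the scene stay as the last step left them, time stands still between calls to the robot, and variables do not carry over. Pictures are saved under pics/ and viewed, at most 10 in all, crops included, and the job is handed in when it is done.

Besides the shell and the picture viewer there is one more tool, called after "Emit:" as name(argument=value, ...), one argument or row to a line, values as JSON. step_arm: Moves the arm, as the interface text tells. Its arguments: {"type":"object","properties":{"moves":{"type":"array","items":{"type":"array","items":{"type":"number"}}},"grip_force":{"type":"number"}},"required":["moves"]}

```bash
mkdir -p pics; cat > h.py <<'E'
import cv2,numpy as np
from scipy.spatial.transform import Rotation as R
from workcell import manip
def cam(n):
    o=manip.get_obs(); c=manip.camera(n)
    if n=='wrist':
        T=np.eye(4);T[:3,:3]=R.from_quat(o['ee_rot']).as_matrix();T[:3,3]=o['position']
        M=T@np.array(c['mount'])
    else:
        Rm=cv2.Rodrigues(np.array(c['rvec'],float))[0];M=np.eye(4);M[:3,:3]=Rm.T;M[:3,3]=-Rm.T@np.array(c['tvec']).ravel()
    return c['image'],np.array(c['K']),M
def plane(K,M,uv,z):
    uv=np.atleast_2d(uv).astype(float)
    d=(np.linalg.inv(K)@np.c_[uv,np.ones(len(uv))].T).T@M[:3,:3].T
    o=M[:3,3]; return o+d*((z-o[2])/d[:,2])[:,None]
def proj(K,M,p):
    q=(np.atleast_2d(p)-M[:3,3])@M[:3,:3]; q=q@K.T; return q[:,:2]/q[:,2:]
E
python3 - <<'E'
from h import *
o=manip.get_obs();print({k:np.round(v,3) for k,v in o.items()})
ims=[]
for n in('top','side'):
    i,K,M=cam(n);cv2.imwrite(f'pics/{n}0.png',i);print(n,K.round(1).tolist(),M.round(3).tolist())
E
```

```text
{'clock': np.float64(0.0), 'joint_pos': array([-1.345,  0.333, -0.065,  1.461,  0.022,  1.35 , -0.088]), 'joint_velocities': array([-0.   ,  0.001, -0.001,  0.001, -0.001, -0.001, -0.   ]), 'tau': array([ 0.0000e+00, -6.2545e+01,  4.9000e-02, -3.9161e+01,  1.6000e-02,
        1.0000e-02,  0.0000e+00]), 'position': array([0.154, 0.605, 0.231]), 'ee_rot': array([ 0.124,  0.992, -0.001, -0.   ]), 'ft_force': array([ 0.175,  0.497, -0.034]), 'torque': array([-0.047,  0.005, -0.001]), 'grasp_force': np.float64(0.0), 'grip_width': np.float64(0.999)}
top [[378.5, 0.0, 316.6], [0.0, 378.5, 210.3], [0.0, 0.0, 1.0]] [[-0.06, -0.977, 0.203, 0.216], [-0.998, 0.057, -0.017, -0.065], [0.005, -0.204, -0.979, 1.444], [0.0, 0.0, 0.0, 1.0]]
side [[397.4, 0.0, 321.0], [0.0, 397.4, 186.6], [0.0, 0.0, 1.0]] [[0.862, -0.347, 0.368, 0.067], [-0.506, -0.564, 0.653, -0.858], [-0.019, -0.75, -0.662, 0.909], [0.0, 0.0, 0.0, 1.0]]
```

View pics/top0.png

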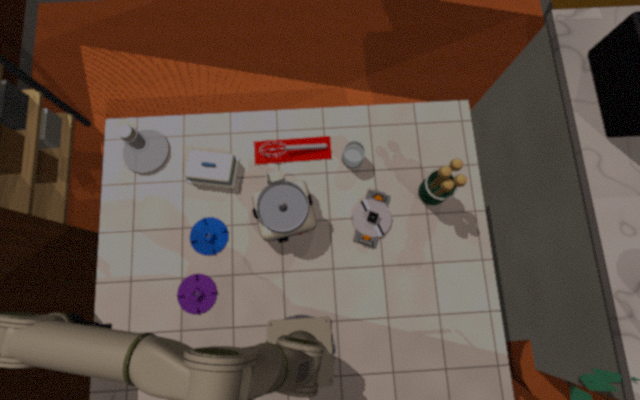

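View pics/side0.png

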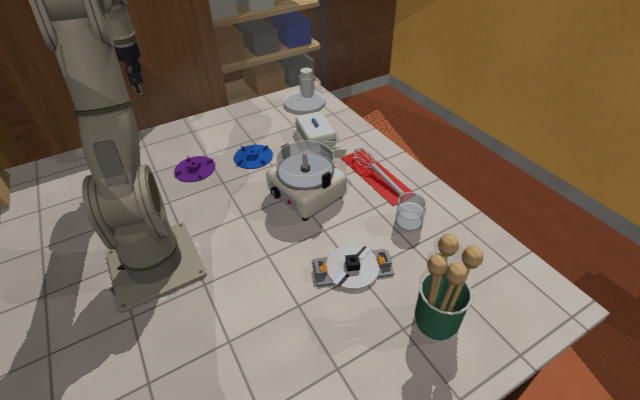

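The view has two slinger-shaped plates: one blue at top-image (209,236) and one purple at (197,294). The blue one is the one named in the task. The machine is at (283,207) with its spindle tip near (283,207), and the disc in its clip is at (372,217). Next I'll confirm with a crop and measure.

```bash
cat > m.py <<'E'
from h import *
out=[]
for n,bl in (('top',[(209,236),(283,207),(372,217)]),('side',[(253,156),(305,165),(352,265)])):
    i,K,M=cam(n);row=[]
    for u,v in bl:
        c=i[v-40:v+40,u-43:u+43];row.append(cv2.resize(c,(266,248),interpolation=cv2.INTER_CUBIC))
    out.append(np.hstack(row))
    b,g,r=[i[...,k].astype(int) for k in range(3)]
    m=((b>90)&(b>r*2)&(b>g*1.3)&(r<70)).astype(np.uint8)
    cs=[c for c in cv2.findContours(m,0,1)[0] if cv2.contourArea(c)>100]
    for c in cs:
        p=plane(K,M,c[:,0],0.004)[:,:2]; (x,y),rad=cv2.minEnclosingCircle(p.astype(np.float32)*1000)
        print(n,'blue',cv2.boundingRect(c),round(x,1),round(y,1),round(rad,1))
cv2.imwrite('pics/crop1.png',np.vstack(out))
E
python3 m.py
```

```text
top blue (191, 218, 37, 37) 439.9 327.2 71.3
side blue (234, 145, 38, 24) 441.6 322.6 74.9
```

View pics/crop1.png

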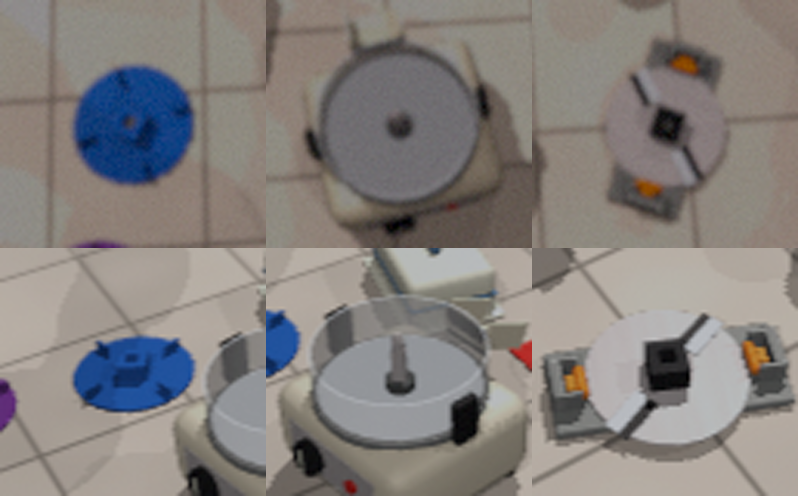

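The crop confirms the blue plate lying hub up with its four vanes, the spindle in the bowl at top (283,207), and the disc hub at (372,217) with orange rollers either side. I'm moving above the slinger and measuring the rest from there.

Emit:
step_arm(
  moves=[
    [0,36,-35,0,0,0,0],
    [0,72,-70,0,0,0,0],
    [0,107,-105,0,0,0,0],
    [0,143,-140,0,0,0,0],
    [0,179,-175,0,0,0,0],
    [0,215,-210,0,0,0,0],
    [0,250,-245,0,0,0,0],
    [0,286,-280,0,0,0,0],
    [0,286,-280,0,0,0,0],
  ],
)

```text
clock: 1.1
position: [0.445, 0.3192, 0.2315]
ee_rot: [0.129, 0.992, -0.001, 0.001]
ft_force: [-0.1, -0.9, 0.2]
grip_width: 0.997
grasp_force: 0.0
```

```bash
cat > m2.py <<'E'
from h import *
def ray(K,M,uv):
    d=M[:3,:3]@np.linalg.inv(K)@np.array([*uv,1.]);return M[:3,3],d/np.linalg.norm(d)
def tri(rs):
    A=sum(np.eye(3)-np.outer(d,d) for o,d in rs);b=sum((np.eye(3)-np.outer(d,d))@o for o,d in rs);return np.linalg.solve(A,b)
T=cam('top');S=cam('side')
print('tip',tri([ray(*T[1:],(283.3,207.4)),ray(*S[1:],(304.7,153))]).round(4))
print('tip from top z.177',plane(*T[1:],(283.3,207.4),.177).round(4),'side',plane(*S[1:],(304.7,153),.177).round(4),'shoulder side',plane(*S[1:],(305.3,168.3),.121).round(4))
for n,(i,K,M) in(('top',T),('side',S)):
    h=cv2.cvtColor(i,cv2.COLOR_BGR2HSV)
    m=cv2.inRange(h,(8,150,120),(22,255,255))
    for c in cv2.findContours(m,0,1)[0]:
        if cv2.contourArea(c)>8:
            mm=cv2.moments(c);p=(mm['m10']/mm['m00'],mm['m01']/mm['m00']);print(n,'orange',np.round(p,1),plane(K,M,p,.022).round(4)[0])
    u,v=(372,217) if n=='top' else (352,265)
    g=i.max(2); sub=(g[v-14:v+14,u-14:u+14]<50).astype(np.uint8)
    c=max(cv2.findContours(sub,0,1)[0],key=cv2.contourArea); c=c+[u-14,v-14]
    r=cv2.minAreaRect(c);print(n,'hub',r, plane(K,M,r[0],.038).round(4)[0])
i,K,M=cam('wrist');cv2.imwrite('pics/w1.png',i);print(M.round(3).tolist(),K.round(0).tolist())
o=manip.get_obs();print(np.round(o['position'],4),np.round(o['ee_rot'],4),o['clock'],R.from_quat(o['ee_rot']).as_matrix().round(3).tolist())
E
python3 m2.py
```

```text
tip [0.5021 0.0233 0.1796]
tip from top z.177 [[0.4957 0.0256 0.177 ]] side [[0.5111 0.0258 0.177 ]] shoulder side [[0.5079 0.0212 0.121 ]]
top orange [366.  237.1] [ 0.3966 -0.271   0.022 ]
top orange [378.  197.6] [ 0.5472 -0.3304  0.022 ]
top orange [198.9  88. ] [1.0518 0.3617 0.022 ]
top orange [518.3   5.8] [ 1.365  -1.0183  0.022 ]
top orange [475.5   2. ] [ 1.3941 -0.8352  0.022 ]
top hub ((372.45001220703125, 217.15003967285156), (8.538147926330566, 8.854376792907715), 18.43494987487793) [ 0.469  -0.2995  0.038 ]
side orange [565.7 380.9] [ 0.6895 -0.802   0.022 ]
side orange [322.9 267.3] [ 0.3962 -0.2739  0.022 ]
side orange [380.7 259.2] [ 0.5478 -0.3336  0.022 ]
side orange [387.7 129.9] [0.9616 0.1727 0.022 ]
side orange [538.6  82.3] [1.8051 0.1191 0.022 ]
side hub ((352.5, 263.0), (14.0, 13.0), 90.0) [ 0.4663 -0.3138  0.038 ]
[[0.249, 0.926, 0.285, 0.369], [0.968, -0.238, -0.073, 0.343], [0.001, 0.294, -0.956, 0.374], [0.0, 0.0, 0.0, 1.0]] [[292.0, 0.0, 319.0], [0.0, 292.0, 199.0], [0.0, 0.0, 1.0]]
[0.4395 0.3261 0.2311] [ 1.241e-01  9.923e-01  1.000e-04 -3.000e-04] 1.25 [[-0.969, 0.246, -0.001], [0.246, 0.969, 0.0], [0.001, 0.0, -1.0]]
```

View pics/w1.png

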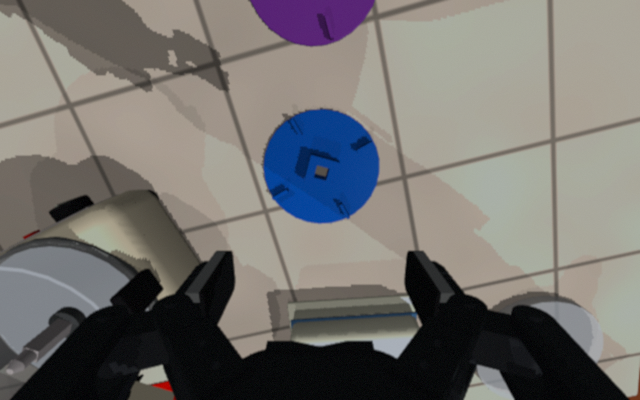

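The wrist view shows the blue plate centred at (321,165) with its bore at (321,172). Vanes are at (292,125), (360,144), (280,189) and (342,206).

```bash
cat > m3.py <<'E'
from h import *
i,K,M=cam('wrist')
b,g,r=[i[...,k].astype(int) for k in range(3)]
m=((b>60)&(b>r*1.8)&(b>g*1.25)).astype(np.uint8)
c=max(cv2.findContours(m,0,1)[0],key=cv2.contourArea)
hull=cv2.convexHull(c)
p=plane(K,M,hull[:,0],.004)[:,:2]*1000
print('plate',cv2.minEnclosingCircle(p.astype(np.float32)))
F=np.zeros_like(m);cv2.drawContours(F,[c],-1,1,-1)
hole=((F==1)&(r>0.7*b)&(r>50)).astype(np.uint8)
for hc in cv2.findContours(hole,0,1)[0]:
    if cv2.contourArea(hc)>30: 
        q=plane(K,M,hc[:,0],.024)[:,:2]*1000;print('hole',hc[:,0].mean(0),cv2.minAreaRect(q.astype(np.float32)))
dk=((F==1)&(b<110)).astype(np.uint8)
cen=np.array(cv2.minEnclosingCircle(p.astype(np.float32))[0])
for hc in cv2.findContours(dk,0,1)[0]:
    if cv2.contourArea(hc)>15:
        q=plane(K,M,hc[:,0],.010)[:,:2].mean(0)*1000-cen;print('vane',hc[:,0].mean(0).round(),np.hypot(*q).round(1),np.degrees(np.arctan2(q[1],q[0])).round(1))
v=plane(K,M,[(292,125),(342,206),(280,189),(360,144)],.012)[:,:2]*1000
for a,bb in((0,1),(2,3)):
    d=v[a]-v[bb];print('diag',np.degrees(np.arctan2(d[1],d[0])).round(1))
yt=R.from_quat(manip.get_obs()['ee_rot']).as_matrix()[:,1];print('tool y',np.degrees(np.arctan2(yt[1],yt[0])))
E
python3 m3.py
```

```text
plate ((441.6050109863281, 327.4510192871094), 74.50560760498047)
hole [320.15625 171.71875] ((439.3058776855469, 328.0078430175781), (13.055988311767578, 9.904372215270996), 61.51630783081055)
vane [338. 206.] 51.7 12.1
vane [278. 191.] 60.5 -79.6
vane [320. 174.] 3.1 -17.4
vane [312. 160.] 17.7 -157.8
vane [359. 144.] 58.9 111.2
vane [290. 125.] 67.9 -162.1
diag -162.9
diag -74.6
tool y 75.83400146296097
```

The hub normal is at 61° and the plate centre is (441,327.5) mm. Descending with a −15° turn, then gripping.

Emit:
step_arm(
  moves=[
    [0,1.5,1.5,-45,0,0,-0.13],
    [0,1.5,1.5,-90,0,0,-0.26],
    [0,1.5,1.5,-135,0,0,-0.26],
    [0,1.5,1.5,-180,0,0,-0.26],
    [0,1.5,1.5,-210,0,0,-0.26],
    [0,1.5,1.5,-225,0,0,-0.26],
    [1,1.5,1.5,-225,0,0,-0.26],
    [1,1.5,1.5,-225,0,0,-0.26],
    [1,1.5,1.5,-225,0,0,-0.26],
    [1,1.5,1.5,-225,0,0,-0.26],
  ],
  grip_force=60,
)

```text
clock: 2.3
position: [0.4425, 0.3284, 0.0084]
ee_rot: [0.252, 0.968, 0.002, 0.001]
ft_force: [0.0, -0.2, 2.1]
grip_width: 0.404
grasp_force: 60.6
```

Gripped. Lifting and pausing beside the machine to sight the spindle with the wrist camera.

Emit:
step_arm(
  moves=[
    [1,0,0,40,0,0,0],
    [1,0,0,85,0,0,0],
    [1,0,0,130,0,0,0],
    [1,30,-30,165,0,0,0],
    [1,60,-60,195,0,0,0],
    [1,80,-90,230,0,0,0],
    [1,100,-115,265,0,0,0],
    [1,110,-130,290,0,0,0],
    [1,110,-130,290,0,0,0],
    [1,110,-130,290,0,0,0],
  ],
)

```text
clock: 3.3
position: [0.5515, 0.1972, 0.2971]
ee_rot: [0.252, 0.968, 0.001, 0.0]
ft_force: [-0.8, 0.7, -1.5]
grip_width: 0.408
grasp_force: 60.8
```

```bash
python3 - <<'E'
from h import *
i,K,M=cam('wrist');cv2.imwrite('pics/w2.png',i)
np.savez('w2.npz',i=i,K=K,M=M)
o=manip.get_obs();print(np.round(o['position'],4),o['grip_width'],np.round(o['ft_force'],1))
uv=proj(K,M,[(.502,.024,.177),(.502,.024,.121)]);print(uv)
u,v=uv[0].astype(int);x0=max(0,u-70);y0=max(0,v-50)
cv2.imwrite('pics/w2c.png',np.vstack([cv2.resize(i,(480,300)),cv2.resize(i[y0:y0+100,x0:x0+160],(480,300),interpolation=cv2.INTER_CUBIC)]));print(x0,y0)
E
```

```text
[0.5506 0.198  0.296 ] 0.4055502613744426 [-0.5  0.5 -1.8]
[[138.18430412 232.80889074]
 [166.72945287 213.19584065]]
68 182
```

View pics/w2c.png

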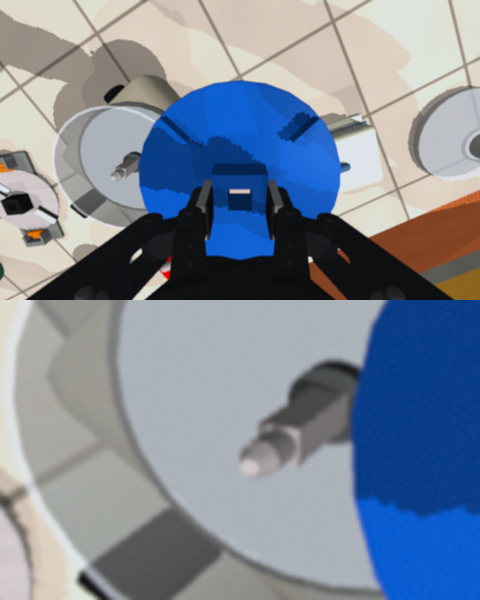

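Tip seen at image (151.3,237), with a round shoulder behind it. Now I'll compute the spindle axis and the held plate's offset.

```bash
python3 - <<'E'
from h import *
from scipy.optimize import least_squares
d=np.load('w2.npz');i,K,M=d['i'],d['K'],d['M']
print('tip',plane(K,M,[(151.3,237)],.177).round(4),'pilot/square z.159',plane(K,M,[(68+284/3,182+143/3)],.162).round(4))
S=cam('side');T=cam('top')
print('reproj side/top',[ (proj(X[1],X[2],plane(K,M,[(151.3,237)],.177))).round(1) for X in(S,T)])
b,g,r=[i[...,k].astype(int) for k in range(3)]
m=((b>60)&(b>r*1.8)&(b>g*1.25)).astype(np.uint8)
c=max(cv2.findContours(m,0,1)[0],key=cv2.contourArea)[:,0]
c=c[c[:,1]<260]
o=manip.get_obs();pos=o['position'];z=pos[2]-.0084
for zz in (z+.004,z):
    p=plane(K,M,c,zz)[:,:2]
    s=least_squares(lambda q:np.hypot(*(p-q[:2]).T)-q[2],[*pos[:2],.075],loss='soft_l1',f_scale=.001)
    e=s.x[:2]-pos[:2];Rm=R.from_quat(o['ee_rot']).as_matrix()
    print('plate',s.x.round(4),'off world',e.round(4),'tool',(Rm[:2,:2].T@e).round(4))
# bowl rim
E
```

```text
tip [[0.5118 0.0323 0.177 ]] pilot/square z.159 [[0.5124 0.0362 0.162 ]]
reproj side/top [array([[303.9, 151.9]]), array([[281.2, 203. ]])]
plate [0.5504 0.1988 0.073 ] off world [0.0002 0.0005] tool [0.0001 0.0005]
plate [0.5521 0.1979 0.075 ] off world [ 0.0019 -0.0005] tool [-0.0019  0.0005]
```

```bash
python3 - <<'E'
from h import *
S=cam('side')[0];T=cam('top')[0]
f=lambda i,u,v:cv2.resize(i[v-20:v+20,u-20:u+20],(400,400),interpolation=cv2.INTER_CUBIC)
a=f(S,304,160);b=f(T,283,206)
b=np.clip((b.astype(float)-40)*1.8,0,255).astype(np.uint8)
cv2.imwrite('pics/st.png',np.hstack([a,b]))
E
```

```text
(no output)
```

View pics/st.png

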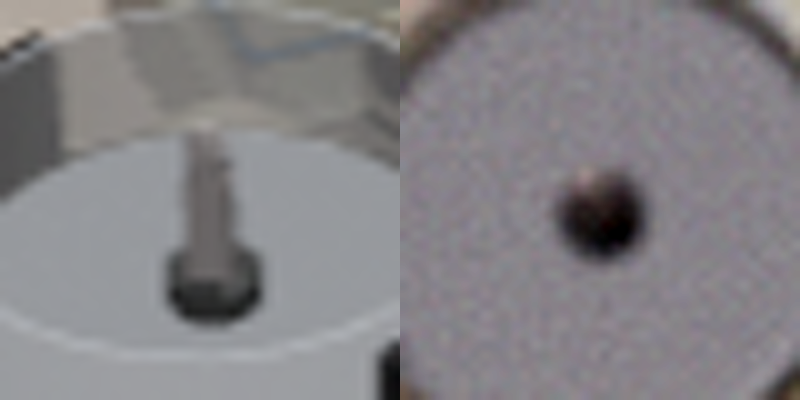

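Side tip at (304.0,151.8) and top tip at (281.8,203.0) both match the wrist estimate's reprojection, so the spindle is at (512,31) mm. Moving over it.

Emit:
step_arm(
  moves=[
    [1,-10,-42,0,0,0,0],
    [1,-20,-84,0,0,0,0],
    [1,-30,-126,-20,0,0,0],
    [1,-39,-167,-50,0,0,0],
    [1,-39,-167,-90,0,0,0],
    [1,-39,-167,-105,0,0,0],
    [1,-39,-167,-115,0,0,0],
    [1,-39,-167,-115,0,0,0],
  ],
)

```text
clock: 4.35
position: [0.5117, 0.0307, 0.1803]
ee_rot: [0.251, 0.968, -0.0, -0.001]
ft_force: [-0.7, 0.5, -1.1]
grip_width: 0.403
grasp_force: 60.7
```

```bash
python3 - <<'E'
from h import *
d=np.load('w2.npz');K,M=d['K'],d['M']
f=lambda x,y:(68+(x+.5)/3-.5,182+(y-300+.5)/3-.5)
p=plane(K,M,[f(262,432),f(298,428),f(300,466)],.159)[:,:2]*1000
for a,b in((0,1),(1,2)):
    e=p[b]-p[a];print(np.hypot(*e).round(1),np.degrees(np.arctan2(e[1],e[0])).round(1)%90)
o=manip.get_obs();print(o['position'].round(4),o['joint_pos'].round(3),o['ft_force'].round(1),o['torque'].round(2),o['clock'])
yt=R.from_quat(o['ee_rot']).as_matrix()[:,1];print('tool y',np.degrees(np.arctan2(yt[1],yt[0])))
E
```

```text
12.7 67.4
14.3 54.8
[0.5117 0.0307 0.1803] [-0.545  0.118  0.427  1.843 -0.052  1.194  0.962] [-0.7  0.5 -1.1] [ 0.05  0.05 -0.02] 4.35
tool y 60.90135804213935
```

The spindle angle is estimated at about 61°, which already matches the hub. Descending gently.

Emit:
step_arm(
  moves=[
    [1,0,0,-6,0,0,0],
    [1,0,0,-11,0,0,0],
    [1,0,0,-15,0,0,0],
    [1,0,0,-17,0,0,0],
    [1,0,0,-17,0,0,0],
  ],
)

```text
clock: 4.85
position: [0.513, 0.0303, 0.1659]
ee_rot: [0.252, 0.968, 0.001, 0.001]
ft_force: [-4.4, -0.9, 12.2]
grip_width: 0.399
grasp_force: 62.4
```

Emit:
step_arm(
  moves=[
    [1,-1,0,1,0,0,0.05],
    [1,-1,0,1,0,0,0.1],
    [1,-1,0,1,0,0,0.15],
    [1,-1,0,1,0,0,0.2],
    [1,-1,0,1,0,0,0.2],
  ],
)

```text
clock: 5.35
position: [0.5125, 0.0306, 0.1668]
ee_rot: [0.153, 0.988, 0.001, 0.001]
ft_force: [-1.4, 1.1, 8.1]
grip_width: 0.404
grasp_force: 61.8
```

Emit:
step_arm(
  moves=[
    [1,0,0,0,0,0,-0.1],
    [1,0,0,0,0,0,-0.2],
    [1,0,0,0,0,0,-0.26],
    [1,0,0,0,0,0,-0.32],
    [1,0,0,0,0,0,-0.38],
    [1,0,0,0,0,0,-0.38],
  ],
)

```text
clock: 5.95
position: [0.5116, 0.0303, 0.1655]
ee_rot: [0.338, 0.941, 0.0, 0.0]
ft_force: [0.0, 0.1, -1.0]
grip_width: 0.403
grasp_force: 60.7
```

The contact force is gone, so it has dropped onto the square. Descending to home.

Emit:
step_arm(
  moves=[
    [1,0,0,-6,0,0,0],
    [1,0,0,-14,0,0,0],
    [1,0,0,-22,0,0,0],
    [1,0,0,-30,0,0,0],
    [1,0,0,-34,0,0,0],
    [1,0,0,-36,0,0,0],
    [1,0,0,-38,0,0,0],
    [1,0,0,-38,0,0,0],
  ],
)

```text
clock: 6.75
position: [0.5112, 0.0302, 0.1292]
ee_rot: [0.338, 0.941, 0.0, -0.0]
ft_force: [-13.6, -1.3, 23.0]
grip_width: 0.404
grasp_force: 63.6
```

Seated at the expected height (129.2 vs 129.4 mm). Releasing and going to the disc.

Emit:
step_arm(
  moves=[
    [1,0,0,2,0,0,0],
    [0.3,0,0,2,0,0,0],
    [0.3,0,0,2,0,0,0],
    [0.3,0,0,2,0,0,0],
    [0.3,0,0,15,0,0,0],
    [0.3,0,0,45,0,0,0],
    [0.3,0,0,85,0,0,0],
    [0.3,0,0,125,0,0,0],
    [0.3,-5,-40,130,0,0,0],
    [0,-10,-88,130,0,0,0],
  ],
)

```text
clock: 7.75
position: [0.5023, -0.0571, 0.26]
ee_rot: [0.336, 0.942, 0.001, 0.002]
ft_force: [0.5, 0.5, 0.0]
grip_width: 0.849
grasp_force: 0.0
```

Emit:
step_arm(
  moves=[
    [0,-5,-49,0,0,0,0],
    [0,-10,-98,0,0,0,0],
    [0,-15,-147,0,0,0,0],
    [0,-20,-196,0,0,0,0],
    [0,-30,-244,0,0,0,0],
    [0,-30,-244,0,0,0,0],
    [0,-30,-244,0,0,0,0],
  ],
)

```text
clock: 8.45
position: [0.4708, -0.3031, 0.258]
ee_rot: [0.339, 0.941, -0.0, 0.0]
ft_force: [0.2, -0.1, -0.4]
grip_width: 0.998
grasp_force: 0.0
```

```bash
python3 - <<'E'
from h import *
i,K,M=cam('wrist');cv2.imwrite('pics/w3.png',i)
np.savez('w3.npz',i=i,K=K,M=M)
o=manip.get_obs();print(np.round(o['position'],4),o['joint_pos'].round(2),np.round(o['ft_force'],1),o['clock'])
yt=R.from_quat(o['ee_rot']).as_matrix()[:,1];print('tool y',np.degrees(np.arctan2(yt[1],yt[0])))
print(proj(K,M,[(.472,-.302,.038)]))
S=cam('side')[0]
u,v=proj(K,M,[(.472,-.302,.038)])[0].astype(int)
c=cv2.resize(i[max(v-50,0):v+50,u-70:u+70],(560,400),interpolation=cv2.INTER_CUBIC)
s=cv2.resize(S[120:220,260:350],(240,267),interpolation=cv2.INTER_CUBIC)
z=np.zeros((400,800,3),np.uint8);z[:,:560]=c;z[:267,560:]=s;cv2.imwrite('pics/w3c.png',z);print(u-70,max(v-50,0))
E
```

```text
[ 0.4715 -0.3016  0.2578] [-0.16  0.2   0.75  1.63 -0.14  1.36  1.49] [0.  0.2 0.3] 8.5
tool y 50.51927877321945
[[319.70652814 170.72705451]]
249 120
```

View pics/w3c.png

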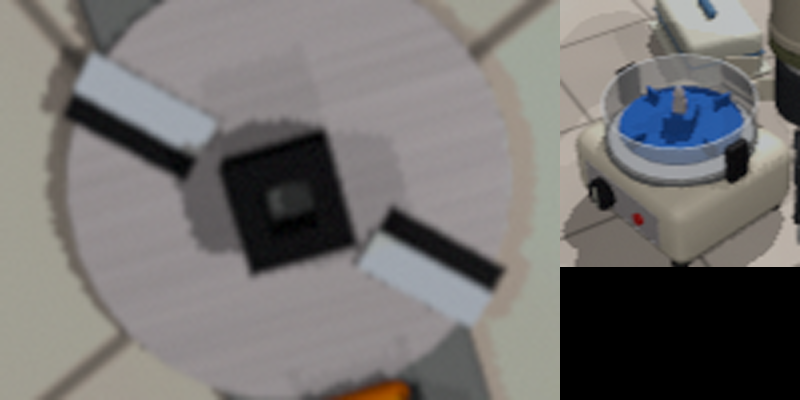

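The side view shows the slinger flat in the bowl. The disc hub is at crop (288,202), with corners at (220,158), (322,130), (355,242) and (252,272).

```bash
python3 - <<'E'
from h import *
d=np.load('w3.npz');i,K,M=d['i'],d['K'],d['M']
f=lambda x,y:(249+(x+.5)/4-.5,120+(y+.5)/4-.5)
p=plane(K,M,[f(220,158),f(322,130),f(355,242),f(252,272)],.038)[:,:2]*1000
print(p.round(1).tolist(),p.mean(0))
for a in range(4):
    e=p[(a+1)%4]-p[a];print(np.hypot(*e).round(1),(np.degrees(np.arctan2(e[1],e[0]))%90).round(1))
print('bore',plane(K,M,[f(291,202)],.038))
# disc outline
h=i.max(2)
E
```

```text
[[447.9, -308.1], [461.4, -278.1], [495.7, -292.4], [482.4, -324.0]] [ 471.84810927 -300.65964617]
32.9 65.7
37.2 67.3
34.3 67.1
38.0 65.1
bore [[ 0.47274791 -0.29988958  0.038     ]]
```

Emit:
step_arm(
  moves=[
    [0,0.5,1.3,-45,0,0,0.14],
    [0,0.5,1.3,-90,0,0,0.28],
    [0,0.5,1.3,-135,0,0,0.28],
    [0,0.5,1.3,-180,0,0,0.28],
    [0,0.5,1.3,-220,0,0,0.28],
    [0,0.5,1.3,-242,0,0,0.28],
    [1,0.5,1.3,-242,0,0,0.28],
    [1,0.5,1.3,-242,0,0,0.28],
    [1,0.5,1.3,-242,0,0,0.28],
    [1,0.5,1.3,-242,0,0,0.28],
  ],
  grip_force=110,
)

```text
clock: 9.55
position: [0.4734, -0.3009, 0.0177]
ee_rot: [0.203, 0.979, -0.0, 0.002]
ft_force: [-0.3, 0.6, 0.8]
grip_width: 0.394
grasp_force: 109.8
```

Emit:
step_arm(
  moves=[
    [1,0,0,3,0,0,0],
    [1,0,0,6,0,0,0],
    [1,0,0,9,0,0,0],
    [1,0,0,12,0,0,0],
    [1,0,0,20,0,0,0],
    [1,0,0,45,0,0,0],
    [1,0,0,90,0,0,0],
    [1,0,0,135,0,0,0],
    [1,0,0,180,0,0,0],
    [1,0,0,180,0,0,0],
  ],
)

```text
clock: 10.55
position: [0.474, -0.3025, 0.2018]
ee_rot: [0.203, 0.979, -0.001, 0.005]
ft_force: [0.5, -0.0, -2.7]
grip_width: 0.395
grasp_force: 110.6
```

```bash
python3 - <<'E'
from h import *
i,K,M=cam('wrist')
o=manip.get_obs();print(np.round(o['position'],4),o['joint_pos'].round(2),np.round(o['ft_force'],1),np.round(o['torque'],2),o['grip_width'],o['clock'])
R0=R.from_quat(o['ee_rot']).as_matrix();print('tool y',np.degrees(np.arctan2(R0[1,1],R0[0,1])))
from scipy.optimize import least_squares
m=((i.min(2)>60)&(i.max(2).astype(int)-i.min(2)<25)).astype(np.uint8)
cv2.imwrite('pics/w4.png',np.hstack([i[:,100:540],cv2.cvtColor(m*255,cv2.COLOR_GRAY2BGR)[:,100:540]])[:, :880][::1,::1])
im=cv2.imread('pics/w4.png');cv2.imwrite('pics/w4.png',cv2.resize(im,(792,360)))
np.savez('w4.npz',i=i,K=K,M=M,pos=o['position'],R=R0)
print(proj(K,M,o['position']+np.array([[0,0,-.005],[-.075,0,-.005],[0,.075,-.005],[0,-.075,-.005],[0,0,.020]])))
E
```

```text
[ 0.473  -0.3014  0.1986] [-0.12  0.24  0.71  1.72 -0.17  1.24  1.79] [-0.1  0.8 -3.4] [-0.01  0.   -0.02] 0.3985247601588855 10.6
tool y 66.55158936460488
[[319.17152289 242.904769  ]
 [258.73773998 116.8222711 ]
 [447.55698251 192.18405387]
 [203.97051676 288.41675635]
 [319.22840516 265.92612448]]
```

View pics/w4.png

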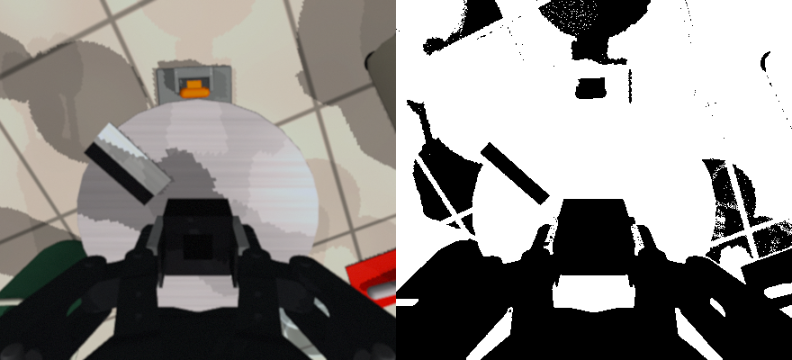

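The disc is free and held flat, centred between the fingers, with its edges at u≈186 and 454 and its top at (320,110). Carrying it over to the spindle.

Emit:
step_arm(
  moves=[
    [1,4,20,25,0,0,0],
    [1,8,60,40,0,0,-0.07],
    [1,13,105,50,0,0,-0.14],
    [1,18,150,50,0,0,-0.21],
    [1,23,195,50,0,0,-0.28],
    [1,28,240,50,0,0,-0.28],
    [1,33,285,50,0,0,-0.28],
    [1,38,332,50,0,0,-0.28],
    [1,38,332,50,0,0,-0.28],
  ],
)

```text
clock: 11.5
position: [0.509, 0.039, 0.2436]
ee_rot: [0.333, 0.943, 0.0, -0.002]
ft_force: [-0.2, -1.0, -3.6]
grip_width: 0.394
grasp_force: 110.6
```

```bash
python3 - <<'E'
from h import *
d=np.load('w4.npz');K,M,pos,R0=d['K'],d['M'],d['pos'],d['R']
for dz in(-.0047,-.0077):
    p=plane(K,M,[(185.6,235.6),(454,228),(320,110)],pos[2]+dz)[:,:2]
    c=np.linalg.solve(2*(p[1:]-p[0]),(p[1:]**2).sum(1)-(p[0]**2).sum())
    print(np.hypot(*(p-c).T),'off world',(c-pos[:2]).round(4),'tool',(R0[:2,:2].T@(c-pos[:2])).round(4))
o=manip.get_obs();print(np.round(o['position'],4),o['joint_pos'].round(2),np.round(o['ft_force'],1))
R0=R.from_quat(o['ee_rot']).as_matrix();print('tool y',np.degrees(np.arctan2(R0[1,1],R0[0,1])))
E
```

```text
[0.07569333 0.07569333 0.07569333] off world [ 0.0035 -0.0011] tool [-0.0037  0.0004]
[0.07720878 0.07720878 0.07720878] off world [ 0.005  -0.0017] tool [-0.0052  0.0004]
[0.509  0.039  0.2436] [-0.6   0.06  0.46  1.76 -0.03  1.33  0.76] [-0.2 -1.  -3.6]
tool y 51.09728675922127
```

Emit:
step_arm(
  moves=[
    [1,0,0,-20,0,0,0],
    [1,0,1,-40,0,0,0],
    [1,0,1,-55,0,0,0],
    [1,0,1,-65,0,0,0],
    [1,0,1,-70,0,0,0],
    [1,0,1,-74,0,0,0],
    [1,0,1,-74,0,0,0],
  ],
)

```text
clock: 12.2
position: [0.5098, 0.0324, 0.1711]
ee_rot: [0.338, 0.941, -0.0, -0.0]
ft_force: [1.4, 0.3, -2.3]
grip_width: 0.392
grasp_force: 110.6
```

Emit:
step_arm(
  moves=[
    [1,0,0,-3,0,0,0],
    [1,0,0,-5,0,0,0],
    [1,0,0,-7,0,0,0],
    [1,0,0,-9,0,0,0],
    [1,0,0,-9,0,0,0],
  ],
)

```text
clock: 12.7
position: [0.5102, 0.0322, 0.1622]
ee_rot: [0.338, 0.941, -0.0, 0.0]
ft_force: [3.2, -2.1, -4.2]
grip_width: 0.391
grasp_force: 110.5
```

Engaged on the square with no upward force. Going home.

Emit:
step_arm(
  moves=[
    [1,0,0,-3,0,0,0],
    [1,0,0,-6,0,0,0],
    [1,0,0,-9,0,0,0],
    [1,0,0,-11,0,0,0],
    [1,0,0,-12,0,0,0],
    [1,0,0,-12,0,0,0],
  ],
)

```text
clock: 13.3
position: [0.5104, 0.0322, 0.1525]
ee_rot: [0.338, 0.941, 0.001, 0.0]
ft_force: [-8.5, -6.1, 24.6]
grip_width: 0.392
grasp_force: 114.2
```

Seated at the expected height (152.5 vs 152.7 mm). Releasing and backing away.

Emit:
step_arm(
  moves=[
    [1,0,0,2,0,0,0],
    [0.3,0,0,2,0,0,0],
    [0.3,0,0,2,0,0,0],
    [0.3,0,0,2,0,0,0],
    [0.3,0,0,15,0,0,0],
    [0.3,0,0,45,0,0,0],
    [0.3,0,0,90,0,0,0],
    [0.3,0,0,130,0,0,0],
    [0.3,0,0,150,0,0,0],
    [0.3,0,0,150,0,0,0],
  ],
)

```text
clock: 14.3
position: [0.5111, 0.0328, 0.3044]
ee_rot: [0.338, 0.941, 0.002, 0.002]
ft_force: [0.7, 1.1, -0.5]
grip_width: 0.699
grasp_force: 0.0
```

```bash
python3 - <<'E'
from h import *
i=cam('wrist')[0];S=cam('side')[0]
c=cv2.resize(i[60:300,140:500],(500,333));s=cv2.resize(S[110:230,250:370],(300,300),interpolation=cv2.INTER_CUBIC)
z=np.zeros((333,800,3),np.uint8);z[:,:500]=c;z[:300,500:]=s;cv2.imwrite('pics/end.png',z)
o=manip.get_obs();print(o['position'].round(3),o['ft_force'].round(1),o['clock'])
E
```

```text
[0.51  0.033 0.301] [ 0.5 -0.6 -0.5] 14.4
```

View pics/end.png

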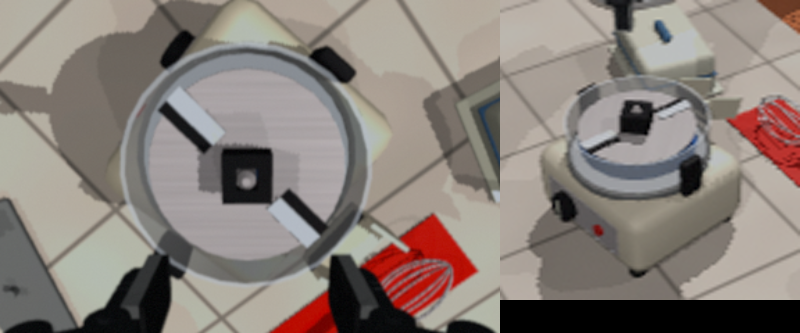

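The disc lies flat inside the bowl with the spindle in its bore at (247,178), the blue slinger is beneath it, and the gripper is clear.

```bash
python3 -c "
from workcell import manip
print(manip.hand_in())"
```

```text
the job is handed in; nothing more can be done
None
```

The blue slinger plate and then the steel slicing disc are threaded fully home and flat on the spindle, the bystanders were left alone, and the job was handed in at about 14 s; no verdict came back.

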